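# Tuck a bag-base stiffener under the trimmer's hold-down strip and hold it flat for the cut

### The job

One bag-base stiffener still has a square end to be trimmed: lay it on the board trimmer with its long side along whichever side fence is farther from the cutter head, and slide the square end in under the sprung hold-down strip until it meets the back gauge, without lifting the strip any more than the board's own thickness makes it and without shifting the cutter head. Then press the stiffener flat onto the bed with the fingertips, close in front of the strip, and finish while still pressing it down firmly (about 10 N), ready for the cut. Leave the finished stiffener (both ends rounded), the chalk on the trimmer and the other things where they lie.

Things in the scene. Friction and masses are not known exactly. Their poses are not given: they have to be found in the camera images.
- stiffener: the stiffener to trim: flat strip of plain brown board, 190 x 60 x 5 mm, 60 g, lying flat on the table. Origin: centre of its underside. x runs along its length toward the square (untrimmed) end; the -x end is finished, with rounded corners (radius 18 mm) and two small stud holes. y across its 60 mm width, z up.
- square_end (a point): middle of the stiffener's square end face, 95 mm along +x from its origin, 2.5 mm above its underside; axes as the stiffener's.
- finished: a finished stiffener, not to be touched: the same brown board, 175 x 60 x 5 mm, both ends rounded, four stud holes. Origin: centre of its underside, x along its length.
- trimmer: board trimmer fixed on the table: grey bed with printed lines, front toward the robot. Origin: at table height under the bed; x points from the front edge across the strip to the gauge, y left, z up. Bed top 18 mm above the origin, x -160 to 130, y -160 to 160 mm, free from front edge to strip. Aluminium rail across at x 57 to 79 mm, underside 20 mm above the bed; black end blocks 60 mm high.
- strip (a joint): sprung steel hold-down strip, 246 mm long, lying across the bed under the rail, hinged along its rear edge (trimmer x = 72 mm). Value: rad, 0 = down at rest, grows as the front lifts. Its nip line, at trimmer x = 44 mm, is 3 mm above the bed at rest and rises 28 mm per rad. A 5 mm board slid in flat pushes under the lip with a few N and raises it to about 0.07 rad; a light spring holds it down.
- strip_lip (a point): middle of the underside of the front edge of the strip's upturned lip, the mouth: at rest at trimmer x = 20 mm, y = 0, 12.7 mm above the bed. From here the lip slopes down, away from the robot, to the nip line.
- fence_left (a point): left aluminium side fence: middle of its inner face (which looks to -y), at trimmer x = 21, y = +125 mm, at bed height. The fence is 22 mm long in x and 8 mm high. A stiffener against it has its centre line at trimmer y = +95 mm.
- fence_right (a point): right aluminium side fence, mirror image: inner face at trimmer y = -125 mm; a stiffener against it has its centre line at y = -95 mm.
- cutter (a joint): black cutter head (46 mm long along the rail, with a round grey knob, top 91 mm above the table) that slides along the rail with 2 N of friction. Value in m: its y in the trimmer's frame, -0.112 (right end) to +0.112 (left end).
- cutter_middle (a point): middle of the cutter head, on the rail at x = 68 mm, 48 mm height in the trimmer's frame; axes as the trimmer's.
- gauge: back gauge, locked: aluminium bar 250 mm long and 12 mm high lying across the bed behind the rail, parallel to the strip. Origin: on the bed, middle of its front face (the face the square end has to meet), at x 88 to 100 mm in the trimmer's frame; axes as the trimmer's.
- gauge_face (a point): middle of the gauge's front face, 2.5 mm above the bed; x points away from the strip.
- lamp_shade (a point): an obstacle: middle of the lower rim of the gooseneck lamp's fixed metal shade (about 200 mm wide, to about 420 mm height), which hangs over the table between the stiffeners and the trimmer, 155 mm and more above the table. Carry the stiffener past it on the robot's side.
- chalk: white triangular tailor's chalk, 35 x 39 x 8 mm, lying on the trimmer's bed near the middle of its front edge. Origin: centre of its underside.
- thimble: metal thimble, 19 mm wide, 22 mm high, standing between the front ends of the two stiffeners. Origin: centre of its underside.
- spool: thread spool, 27 mm wide, 52 mm high, standing between trimmer and sewing machine. Origin: centre of its underside.
- tape: rolled tape measure, 59 x 68 x 16 mm, lying to the right of the stiffeners. Origin: in its underside.

How it is judged:
By the outcome, as a careful person would: the job done as asked, in the order asked, and still so for the second after the job is handed in, while the arm keeps its last pose, push and grip.
It also fails if it takes over 48 s, if anything falls off the work surface, if the arm or the gripper's body presses on something with over 40 N, if the wrist force passes 120 N, or if a joint passes its speed limit or range.

### The arm

A 6-joint arm with a two-finger parallel gripper is mounted at the origin on a cart in front of the work surface, level with it; the furniture and walls round the work are solid. World frame = base frame: x ahead of the robot, y to its left, z up, the work surface at z = 0. Lengths are in m, angles in rad, forces in N, time in s.
With the tool pointing down it reaches from about 0.275 to 1 m from the base axis. Payload 8.4 kg.
Tool frame: the origin (TCP) lies midway between the tips of the shut fingers; the grasp point (between the pads) lies 19 mm behind it; z points along the fingers, y is the line along which they close (so a half turn about z gives the same grasp; the last joint's range is limited). The gripper opens to 85 mm and grips with 20 to 120 N. Pads are 22 mm wide; open, the fingers measure 114 mm over their backs; the gripper's body (76 mm by 85 mm) begins 54 mm behind the grasp point. The pads swing forward as they close: fully open they stand 13 mm farther back than shut.
Start: joints at [-1.224, 0.353, 1.633, -0, 1.155, -0.002], TCP at [0.214, -0.587, 0.231] pointing down, gripper open.
Joint ranges: [-2.63, 2.63], [-0.92, 2.1], [0.06, 2.66], [-1.3, 4.44], [0, 2.69], [-3.02, 3.02]. Speed limits (rad/s): [2.22, 2.22, 2.79, 3.14, 3.14, 3.14].

### API

Orientations are given as a unit quaternion [x, y, z, w].
In Python, from workcell import bot, claw, kinematics, optics, ticket, spotter gives the robot as it stands. Calls block until the motion is done:
- bot.reach(position, orientation): joint-space move of the TCP to a pose.
- bot.servo_line(position, ori=None, velocity=0.15): straight line of the TCP; ori=None keeps the orientation; velocity is the mean speed in m/s.
- bot.goto_joints(angles): joint-space move.
- claw.move_gripper(opening, strength=None): finger opening in m; strength is the grip in N (None keeps the last); returns when the fingers have stopped.
- bot.dwell(seconds).
- kinematics.solve_ik(position, orientation): joint angles nearest the present ones, or None.
- optics.read_camera(name): name is "side" or "top"; returns a dict with "frame" (384x512x3 uint8, red, green, blue), "intrinsics" (3x3 intrinsics, pixels), "view" (4x4, takes a point from world to camera coordinates). Camera axes: x right, y down, z forward; pixel columns grow to the right and rows downward; lengths in m; the calibration is good to about 2 mm. A picture is of the moment at which its call begins. There is no depth.
A pose or a line that the arm cannot do raises bot.IKError and nothing moves.
- ticket.hand_in(): hands the job in; it is judged then, once.
Trained networks look in a picture, given as the dict that the camera call returned (one of the last four; its "shot" number tells which), for a name from the list of things; names that differ only in an ending like _2 or _b are one class to them, and where a whole thing is asked for, a point or a joint stands for the part that bears it (a point fixed in the world has none). Each returns a list of dicts, best first, with "score" (0 to 1); they miss things now and then, are a little off and sometimes report something else, mostly with a low value. They report only what shows in the picture. A call takes as long as a camera call.
- spotter.silhouettes(picture, thing): "mask" (384x512 bool, what is visible of it) and "uv" ([column, row] in pixels, amid what is visible of it).
Readings, each from a call of its own:
- bot.read_time_s(): time.
- bot.read_joint_pos(): joint angles.
- bot.read_joint_vel(): joint speeds.
- bot.read_joint_efforts(): joint torques, N m.
- bot.read_position(): TCP position.
- bot.read_orientation(): TCP orientation.
- bot.read_wrist_force(): force on the tool from outside, world axes, zero at the start.
- bot.read_ft_torque(): the same for the moment, N m.
- bot.read_gripper_width(): finger opening in m.
- bot.read_grip_force(): force on a finger pad.
Only numpy, scipy, OpenCV 4.12 (cv2) and the standard library are available. Lean on these libraries where they do the work, as an engineer would, in place of code of your own. Each camera call takes 0.05 s, during which the arm holds its last target. There are 200 camera calls.

## Working session

There is one attempt and no reset: what is moved stays moved. The work goes in short steps, each a Python script; the robot and the scene stay as the last script left them, time stands still between calls to the robot, and variables do not carry over. Pictures are saved under pics/ and viewed, at most 10 in all, crops included, and the job is handed in when it is done.

```bash
ls; mkdir -p pics; python3 - <<'E'
from workcell import bot,optics,spotter
import cv2,numpy as np
print(bot.read_time_s(), bot.read_orientation())
for n in("side","top"):
    p=optics.read_camera(n)
    cv2.imwrite(f"pics/{n}0.png",cv2.resize(p["frame"][:,:,::-1],(800,600)))
    print(n,p["intrinsics"].tolist(),np.round(p["view"],4).tolist())
    for t in("stiffener","finished","trimmer","cutter","gauge","strip","chalk","thimble","lamp_shade","fence_left","fence_right"):
        r=spotter.silhouettes(p,t)
        print(t,[(round(d["score"],2),np.round(d["uv"]).tolist(),int(d["mask"].sum())) for d in r[:3]])
E
```

```text
pics
workcell.py
0.0 [ 9.84831255e-01  1.73513371e-01 -1.29012711e-04 -7.02168318e-04]
side [[418.30341831961044, 0.0, 256.9657690455586], [0.0, 418.30341831961044, 188.13343306287868], [0.0, 0.0, 1.0]] [[-0.9998, -0.0106, -0.016, 0.5097], [0.0092, 0.4676, -0.8839, 0.1472], [0.0169, -0.8839, -0.4674, 1.122], [0.0, 0.0, 0.0, 1.0]]
stiffener []
finished [(0.97, [276.0, 181.0], 458)]
trimmer [(0.9, [240.0, 296.0], 12298)]
cutter [(0.76, [191.0, 299.0], 490), (0.6, [281.0, 206.0], 646)]
gauge [(0.68, [188.0, 280.0], 506), (0.3, [240.0, 295.0], 12065), (0.18, [214.0, 214.0], 127)]
strip [(0.68, [216.0, 284.0], 1160)]
chalk [(0.48, [282.0, 286.0], 122)]
thimble [(0.45, [217.0, 216.0], 187)]Traceback (most recent call last):
  File "<stdin>", line 9, in <module>
ValueError: it knows: chalk, cutter, cutter_middle, fence_left, fence_right, finished, gauge, gauge_face, spool, square_end, stiffener, strip, strip_lip, tape, thimble, trimmer
```

```bash
python3 - <<'E'
from workcell import bot,optics,spotter
import cv2,numpy as np
for n in("top",):
    p=optics.read_camera(n)
    cv2.imwrite(f"pics/{n}0.png",cv2.resize(p["frame"][:,:,::-1],(800,600)))
    print(n,p["intrinsics"].tolist(),np.round(p["view"],4).tolist())
    for t in("stiffener","square_end","finished","trimmer","cutter","gauge","strip","chalk","thimble","fence_left","fence_right"):
        r=spotter.silhouettes(p,t)
        print(t,[(round(d["score"],2),np.round(d["uv"]).tolist(),int(d["mask"].sum())) for d in r[:3]])
E
```

```text
top [[349.94555647737667, 0.0, 253.33604846384364], [0.0, 349.94555647737667, 193.84332904774521], [0.0, 0.0, 1.0]] [[0.0194, -0.9998, -0.0087, -0.1127], [-0.9996, -0.0192, -0.0223, 0.4877], [0.0221, 0.0091, -0.9997, 1.2966], [0.0, 0.0, 0.0, 1.0]]
stiffener [(0.65, [282.0, 211.0], 876)]
square_end [(0.86, [283.0, 210.0], 784)]
finished [(0.6, [325.0, 209.0], 767)]
trimmer [(0.98, [183.0, 178.0], 6403)]
cutter [(0.69, [148.0, 155.0], 158)]
gauge [(0.64, [182.0, 144.0], 214)]
strip [(0.85, [178.0, 164.0], 699)]
chalk []
thimble []
fence_left [(0.67, [178.0, 180.0], 6261), (0.36, [182.0, 145.0], 289)]
fence_right [(0.84, [177.0, 180.0], 6482), (0.41, [371.0, 225.0], 114)]
```

View pics/side0.png

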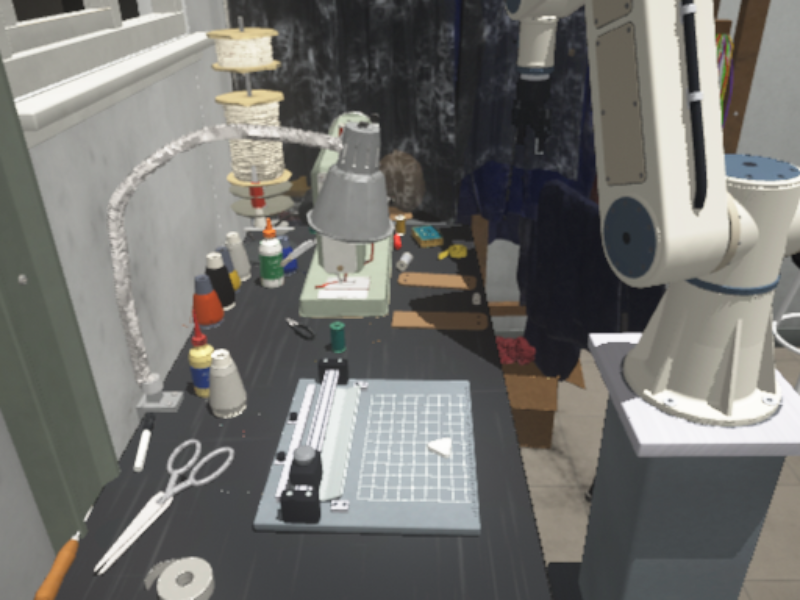

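View pics/top0.png

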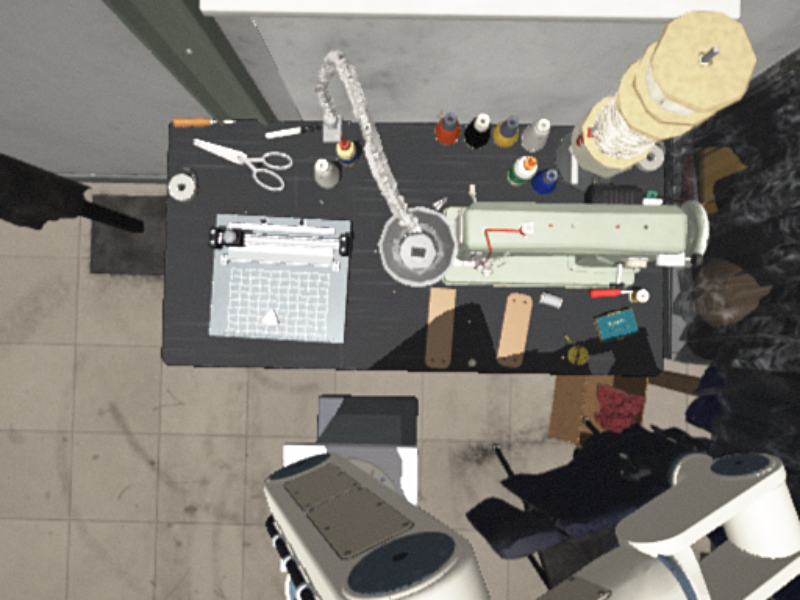

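The side view shows the trimmer with the cutter head at its near (left, +y) end, around (303,465), so the right fence is the far one. The two boards lie at about (440,320) and (437,280). The top view shows the left board at (441,327), with what looks like a square top end, and the right board at (515,328), rounded. The lamp shade is at (418,250). Next I'll fit the poses.

```bash
cat > vis.py <<'E'
import cv2,numpy as np
from scipy.optimize import minimize
from workcell import optics
def proj(p,X):
    X=np.atleast_2d(X); V=p["view"]; c=X@V[:3,:3].T+V[:3,3]; u=c@p["intrinsics"].T
    return u[:,:2]/u[:,2:]
def back(p,uv,z):
    V=p["view"];R=V[:3,:3];o=-R.T@V[:3,3]
    d=R.T@np.linalg.solve(p["intrinsics"],np.array([uv[0],uv[1],1.]))
    return o+d*(z-o[2])/d[2]
def rectpts(q,L,W,n=60,d=0.,skip=()):
    x,y,a,z=q; t=np.linspace(-.44,.44,n); o=np.ones(n)
    E=[(o*(L/2+d),t*W),(-o*(L/2+d),t*W),(t*L,o*(W/2+d)),(t*L,-o*(W/2+d))]
    P=np.vstack([np.c_[e] for i,e in enumerate(E) if i not in skip])
    c,s=np.cos(a),np.sin(a)
    return np.c_[x+c*P[:,0]-s*P[:,1],y+s*P[:,0]+c*P[:,1],np.full(len(P),z)]
def fit(views,q0,L,W,fixz=None,skip=(),sig=(2.,1.,.7)):
    """views: list of (pic, chan function); maximise inside-outside contrast at the outline"""
    q=np.array(q0,float)
    for s in sig:
        G=[cv2.GaussianBlur(f(p["frame"].astype(np.float32)),(0,0),s) for p,f in views]
        def cost(v):
            qq=np.r_[v[:3],fixz if fixz is not None else v[3]]; tot=0
            for (p,f),g in zip(views,G):
                smp=lambda d: cv2.remap(g,*[m.astype(np.float32)[:,None] for m in proj(p,rectpts(qq,L,W,d=d,skip=skip)).T],cv2.INTER_CUBIC)
                tot-=np.mean(np.clip(smp(-.003)-smp(.003),-5,40))
            return tot
        n=3 if fixz is not None else 4
        S=np.vstack([q[:n]]+[q[:n]+np.eye(n)[i]*[.006,.006,.03,.006][i] for i in range(n)])
        r=minimize(cost,q[:n],method="Nelder-Mead",options=dict(initial_simplex=S,xatol=1e-5,fatol=1e-4,maxiter=600))
        q[:n]=r.x
        if fixz is not None:q[3]=fixz
    return q,r.fun
brown=lambda f:f[:,:,0]-.4*f[:,:,2]
grey=lambda f:f.mean(2)
E
cat > m1.py <<'E'
from vis import *
from workcell import spotter
P={n:optics.read_camera(n) for n in("top","side")}
T,S=P["top"],P["side"]
b0=back(T,(282,210),.005); print("board0",b0, "fin",back(T,(325,209),.005), back(S,(276,181),.005))
for nm,v in(("top",[T]),("side",[S])):
    print(nm,fit([(p,brown) for p in v],[b0[0],b0[1],0,.005],.19,.06,fixz=.005))
qb=fit([(T,brown),(S,brown)],[b0[0],b0[1],0,.005],.19,.06);print("both",qb)
t0=back(T,(180,178),.018);print(t0)
for nm,v in(("top",[T]),("side",[S])):
    print(nm,fit([(p,grey) for p in v],[t0[0],t0[1],0,.018],.29,.32,fixz=.018))
qt=fit([(T,grey),(S,grey)],[t0[0],t0[1],0,.018],.29,.32);print("both",qt)
np.save("qb.npy",qb[0]);np.save("qt.npy",qt[0])
def ov(p,q,L,W,col,im,s,o):
    for u in proj(p,rectpts(q,L,W)): cv2.circle(im,tuple(int(k) for k in (u-o+.5)*s),1,col,-1)
out=[]
for p,o,w in((T,(125,130),(220,110)),(S,(150,165),(170,180))):
    s=3; im=cv2.resize(p["frame"][o[1]:o[1]+w[1],o[0]:o[0]+w[0],::-1],None,fx=s,fy=s,interpolation=cv2.INTER_CUBIC)
    ov(p,qb[0],.19,.06,(0,255,0),im,s,np.array(o));ov(p,qt[0],.29,.32,(0,0,255),im,s,np.array(o))
    cv2.imwrite(f"pics/fit_{o[0]}.png",im)
# lamp from pixels
print("lamp rim z.155:",[back(T,np.array(u)*.64,.155).round(3).tolist() for u in((378,250),(459,250),(418,290))])
E
python3 m1.py
```

```text
board0 [ 0.43189129 -0.21081288  0.005     ] fin [ 0.4387238  -0.37009357  0.005     ] [ 0.44757906 -0.36701524  0.005     ]
top (array([ 0.43455827, -0.20856347, -0.0641741 ,  0.005     ]), np.float64(-37.42093276977539))
side (array([ 0.43739889, -0.20482586, -0.08659837,  0.005     ]), np.float64(-25.20339584350586))
both (array([ 0.43576469, -0.20862372, -0.06535706,  0.00314389]), np.float64(-61.25827407836914))
[0.54284403 0.16851783 0.018     ]
top (array([ 0.54413464,  0.17699921, -0.00957016,  0.018     ]), np.float64(-36.56742477416992))
side (array([ 0.54715226,  0.1785926 , -0.02572022,  0.018     ]), np.float64(-37.26670837402344))
both (array([ 0.54596021,  0.17754459, -0.0207806 ,  0.01730809]), np.float64(-73.09982299804688))
lamp rim z.155: [[0.597, -0.065, 0.155], [0.601, -0.236, 0.155], [0.515, -0.151, 0.155]]
```

View pics/fit_125.png

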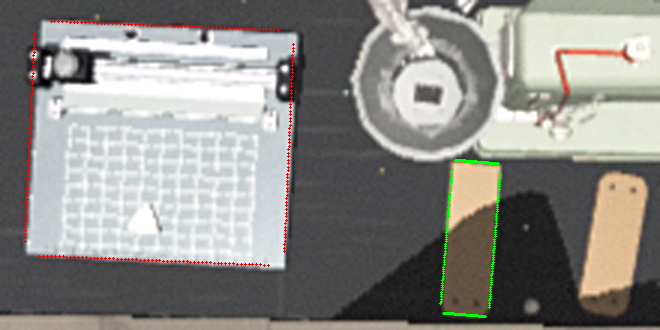

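View pics/fit_150.png

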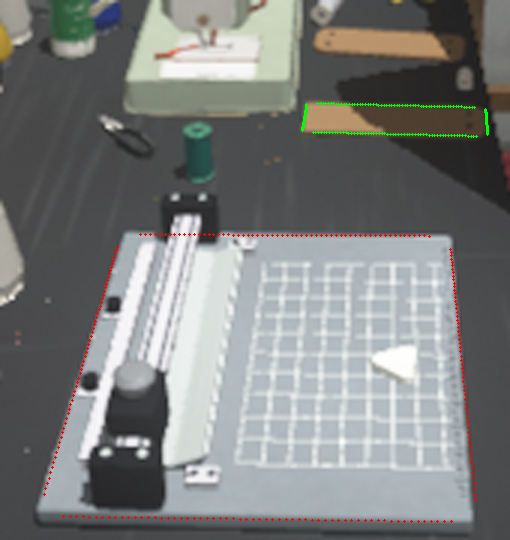

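The overlays fit both views. The stiffener is the left board: its square end points away from the robot, and the stud holes are only at the end near the robot. The bed outline matches to about 1 px. Before lifting, I'll refine the trimmer yaw and touch the table to calibrate fingertip height at 60 mm opening.

```bash
cat > rob.py <<'E'
from workcell import bot,claw,kinematics,optics,ticket,spotter
import numpy as np
def Q(a): return [np.cos(a/2),np.sin(a/2),0,0]
def F(): return np.array(bot.read_wrist_force())
def guard(d,step,nmax,axis,sgn,thr,vel=.03,rel=None):
    """step along d until force along axis*sgn (relative) exceeds thr"""
    f0=F() if rel is None else rel; p=np.array(bot.read_position()); d=np.array(d,float)
    for i in range(nmax):
        p=p+d*step; bot.servo_line(p.tolist(),velocity=vel)
        f=F()-f0
        if f[axis]*sgn>thr: break
    return p,f,i
E
python3 - <<'E'
from vis import *
T=optics.read_camera("top");S=optics.read_camera("side")
q0=np.load("qt.npy")
for sk in((0,),(0,1),(0,2,3),(0,2),(0,3)):
    for nm,v in(("T",[T]),("S",[S]),("TS",[T,S])):
        r=fit([(p,grey) for p in v],q0,.29,.32,fixz=.018,skip=sk); print(sk,nm,r[0].round(4),round(float(r[1]),1))
from rob import *
a=-.065
for p,y in(([.40,-.06,.06],a),([.407,-.207,.02],a),([.33,-.2,.08],a),([.33,.07,.08],-.02),([.43,.08,.04],-.02),([.565,.08,.03],-.02)):
    try: print(p,np.round(kinematics.solve_ik(p,Q(y)),2))
    except Exception as e: print(p,e)
E
```

```text
(0,) T [ 0.5442  0.1766 -0.0086  0.018 ] -35.5
(0,) S [ 0.5473  0.1786 -0.0257  0.018 ] -36.7
(0,) TS [ 0.5463  0.1776 -0.0174  0.018 ] -71.5
(0, 1) T [0.5298 0.1761 0.0043 0.018 ] -35.7
(0, 1) S [ 0.546   0.1782 -0.0198  0.018 ] -35.1
(0, 1) TS [ 0.5297  0.1771 -0.0017  0.018 ] -70.0
(0, 2, 3) T [ 0.5466  0.1769 -0.0318  0.018 ] -40.0
(0, 2, 3) S [ 0.548   0.1822 -0.0474  0.018 ] -40.0
(0, 2, 3) TS [ 0.5465  0.1772 -0.0309  0.018 ] -80.0
(0, 2) T [ 0.5458  0.1783 -0.0292  0.018 ] -38.0
(0, 2) S [ 0.5465  0.1778 -0.0203  0.018 ] -36.2
(0, 2) TS [ 0.5472  0.1781 -0.0281  0.018 ] -74.1
(0, 3) T [ 0.5468  0.1694 -0.0463  0.018 ] -37.1
(0, 3) S [ 0.5468  0.1793 -0.0292  0.018 ] -39.1
(0, 3) TS [ 0.5465  0.1776 -0.0154  0.018 ] -73.6
[0.4, -0.06, 0.06] [-0.15  0.29  2.23 -0.    0.62  1.48]
[0.407, -0.207, 0.02] [-0.47  0.43  2.14 -0.    0.57  1.16]
[0.33, -0.2, 0.08] [-0.55  0.23  2.25 -0.    0.67  1.09]
[0.33, 0.07, 0.08] [ 0.2   0.16  2.34 -0.    0.64  1.8 ]
[0.43, 0.08, 0.04] [ 0.18  0.37  2.17 -0.    0.6   1.77]
[0.565, 0.08, 0.03] [ 0.14  0.53  1.89 -0.    0.72  1.73]
```

```bash
python3 - <<'E'
from rob import *
claw.move_gripper(.06,40)
print(bot.read_gripper_width())
bot.reach([.37,-.07,.06],Q(-.065)); bot.servo_line([.37,-.07,.015],velocity=.1)
print(bot.read_time_s(),F(),bot.read_position())
p,f,i=guard([0,0,-1],.001,26,2,1,2.)
print(p,f,i,bot.read_position())
bot.servo_line([.37,-.07,.04],velocity=.15)
print(bot.read_time_s(),bot.read_position(),F())
E
```

```text
0.059985317302967786
4.2667 [ 0.97881324 -0.69509407  0.96406384] [ 0.37007318 -0.07019659  0.01506164]
[ 0.37007318 -0.07019659 -0.00593836] [-4.95034654  1.61222431 23.6502768 ] 20 [ 0.37008925 -0.07021392 -0.00516319]
9.975 [ 0.37033474 -0.07006064  0.03995487] [ 0.61332959  0.53301155 -1.12650469]
```

```bash
cat > yaw.py <<'E'
from vis import *
def edges(p,q,L,W,f):
    """subpixel edge points per side in the rect's frame, robust line: returns offset (m) & angle"""
    g=cv2.GaussianBlur(f(p["frame"].astype(np.float32)),(0,0),.7); ds=np.arange(-.012,.0121,.0005); n=60; out=[]
    P=np.array([cv2.remap(g,*[m.astype(np.float32)[:,None] for m in proj(p,rectpts(q,L,W,n,d)).T],cv2.INTER_CUBIC)[:,0] for d in ds])
    G=-np.gradient(P,axis=0)
    for k in range(4):
        t=np.linspace(-.44,.44,n)*(W if k<2 else L); g_=G[:,k*n:(k+1)*n]
        w=np.clip(g_,0,None)**2; d=(w*ds[:,None]).sum(0)/(w.sum(0)+1e-9); ok=g_.max(0)>2
        for _ in range(5):
            c=np.polyfit(t[ok],d[ok],1); r=abs(d-np.polyval(c,t)); ok=(r<max(.0008,2*np.median(r[ok])))&(g_.max(0)>2)
        ang=c[0]*(-1 if k in(0,3) else 1)
        out.append((round(c[1]*1e3,2),round(ang+q[2],4),round(1e3*r[ok].std(),2),int(ok.sum())))
    return out
if __name__=="__main__":
    q=np.load("qt.npy");q[3]=.018
    for n in("top","side"):
        p=optics.read_camera(n)
        print(n,"+x,-x,+y,-y (offset mm, yaw, rms, n)",edges(p,q,.29,.32,grey))
    print(q)
E
python3 yaw.py
python3 - <<'E'
from rob import *
a=-.065
claw.move_gripper(.085)
bot.reach([.405,-.2066,.05],Q(a)); bot.servo_line([.405,-.2066,-.0035],velocity=.1)
print(F(),bot.read_position())
claw.move_gripper(.05,50)
print(bot.read_gripper_width(),bot.read_grip_force(),F())
bot.servo_line([.405,-.2066,.05],velocity=.15)
print(bot.read_gripper_width(),bot.read_time_s())
import cv2
p=optics.read_camera("side");cv2.imwrite("pics/g.png",cv2.resize(p["frame"][130:290,150:370,::-1],None,fx=3,fy=3))
E
```

```text
top +x,-x,+y,-y (offset mm, yaw, rms, n) [(np.float64(-2.37), np.float64(-0.0386), np.float64(0.2), 49), (np.float64(0.48), np.float64(-0.0369), np.float64(0.22), 47), (np.float64(-4.84), np.float64(-0.0383), np.float64(0.19), 44), (np.float64(3.01), np.float64(-0.0294), np.float64(0.2), 33)]
side +x,-x,+y,-y (offset mm, yaw, rms, n) [(np.float64(-0.47), np.float64(-0.0357), np.float64(0.18), 52), (np.float64(-1.44), np.float64(-0.0341), np.float64(0.19), 53), (np.float64(0.05), np.float64(-0.0349), np.float64(0.14), 47), (np.float64(0.53), np.float64(-0.0302), np.float64(0.23), 23)]
[ 0.54596021  0.17754459 -0.0207806   0.018     ]
[-0.38394089  0.39133481 -0.20089281] [ 0.40505862 -0.20622221 -0.00338558]
0.05776514995643015 50.44489324092865 [-2.16985017  1.46442587 12.47823338]
0.05727122084753069 12.6583
```

View pics/g.png

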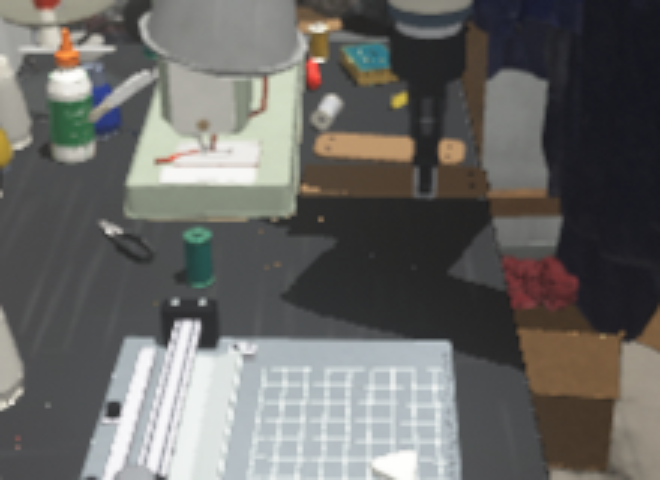

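The board is held level: in the side view it spans about (300–490, 180) of the crop, with the fingers at (425,185). The edge lines put the trimmer yaw at about -0.036. Next I'll carry it along the robot's side to just short of the strip.

```bash
python3 - <<'E'
from yaw import *
from rob import *
q=np.load("qt.npy");q[3]=.018;q[2]=-.036
for n in("top","side"):
    p=optics.read_camera(n); qq=q.copy()
    for _ in range(3):
        e=edges(p,qq,.29,.32,grey); dx=(e[0][0]-e[1][0])/2e3; dy=(e[2][0]-e[3][0])/2e3
        c,s=np.cos(qq[2]),np.sin(qq[2]); qq[:2]+=[c*dx-s*dy,s*dx+c*dy]; qq[2]=np.mean([k[1] for k in e])
    print(n,qq.round(4),[tuple(map(float,k)) for k in e])
bot.servo_line([.34,-.20,.07],velocity=.25)
bot.servo_line([.34,.06,.07],Q(-.036),velocity=.3)
print(bot.read_time_s(),bot.read_gripper_width(),F(),bot.read_position())
E
```

```text
top [ 0.5444  0.1737 -0.0383  0.018 ] [(-0.97, -0.0384, 0.22, 50.0), (-0.98, -0.0376, 0.21, 44.0), (-0.92, -0.0389, 0.22, 44.0), (-0.93, -0.0382, 0.16, 48.0)]
side [ 0.5465  0.1776 -0.0315  0.018 ] [(-1.01, -0.0356, 0.17, 50.0), (-1.03, -0.0353, 0.21, 56.0), (-0.0, -0.0354, 0.15, 47.0), (-0.04, -0.0196, 0.2, 34.0)]
14.25 0.057362562604932714 [ 1.26508889 -0.03721056 -1.0641466 ] [0.34002186 0.05974767 0.06978077]
```

```bash
cat >> rob.py <<'E'
A=-.037;O=np.array([.5605,.1752])
def tw(x,y,z=None):
    c,s=np.cos(A),np.sin(A); w=[O[0]+x*c-y*s,O[1]+x*s+y*c]
    return w+[z] if z is not None else w
def wt(p):
    d=np.array(p[:2])-O;c,s=np.cos(A),np.sin(A);return np.array([c*d[0]+s*d[1],-s*d[0]+c*d[1]])
EX=np.array([np.cos(A),np.sin(A),0]);EY=np.array([-np.sin(A),np.cos(A),0])
E
python3 - <<'E'
from rob import *
import cv2
bot.servo_line(tw(-.135,-.091,.05),Q(A),velocity=.25)
bot.servo_line(tw(-.135,-.091,.0175),velocity=.1)
p,f,i=guard([0,0,-1],.0007,9,2,1,2.5)
print(p,wt(p),f,i,bot.read_time_s(),bot.read_position())
T=optics.read_camera("top");S=optics.read_camera("side")
a=cv2.resize(T["frame"][130:230,125:265,::-1],None,fx=3,fy=3,interpolation=cv2.INTER_CUBIC)
b=cv2.resize(S["frame"][190:350,150:320,::-1],None,fx=2.2,fy=2.2,interpolation=cv2.INTER_CUBIC)
im=np.zeros((max(a.shape[0],b.shape[0]),a.shape[1]+b.shape[1],3),np.uint8);im[:a.shape[0],:a.shape[1]]=a;im[:b.shape[0],a.shape[1]:]=b
cv2.imwrite("pics/bed.png",im);print(im.shape)
E
```

```text
[0.42153043 0.08886682 0.01545837] [-0.13568086 -0.0914148 ] [-1.01208953 -2.14081531  6.28291846] 2 15.9833 [0.42164395 0.08890165 0.01571923]
(352, 794, 3)
```

View pics/bed.png

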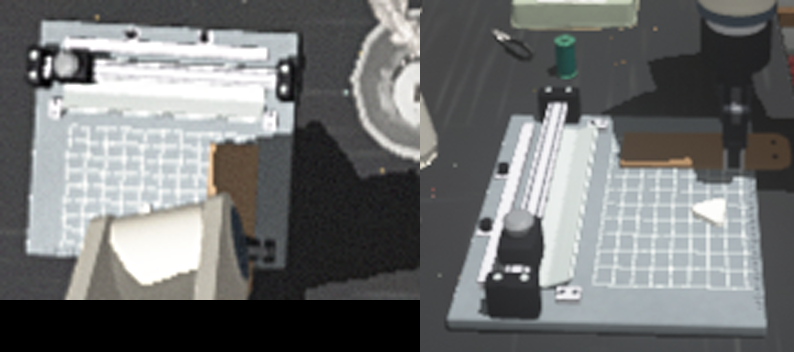

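The board lies flat on the bed, its square end at about (233,142) in the top crop, short of the strip. Its right edge at x≈257 is just inside the right fence at (270,120). Next I'll slide it in beside the fence and find the fence by touch.

```bash
python3 - <<'E'
from rob import *
p=np.array(bot.read_position());z=.0157
p=np.r_[tw(-.097,-.0914),z]
f0=F();bot.servo_line(p.tolist(),Q(A),velocity=.08);print("slid",F()-f0,F(),bot.read_position())
f0=F()
for i in range(16):
    p=p-EY*.0007; bot.servo_line(p.tolist(),velocity=.02); f=F()-f0; print(i,f.round(1),wt(p).round(4)) if i%2 or f[1]>2.5 else 0
    if f[1]>3.5: break
print(bot.read_time_s(),bot.read_position(),wt(bot.read_position()),np.array(bot.read_ft_torque()).round(2))
E
```

```text
slid [ 3.64718478  0.98569801 -4.2259086 ] [2.36327886 0.08596486 2.8352427 ] [0.46052888 0.0875238  0.01577022]
1 [-3.4  2.6  1.9] [-0.097  -0.0928]
3 [-1.9  3.2  1.8] [-0.097  -0.0942]
5 [-2.6  3.   2.5] [-0.097  -0.0956]
7 [-1.7  1.5  3.9] [-0.097 -0.097]
8 [-3.8  4.5  2.7] [-0.097  -0.0977]
18.9667 [0.45988838 0.08129656 0.01575377] [-0.09706913 -0.09756096] [0.58 0.02 0.29]
```

```bash
python3 - <<'E'
from rob import *
p=np.r_[tw(-.097,-.0977),.0160]
bot.servo_line(p.tolist(),Q(A),velocity=.02)
for i in range(6):
    p=p-EY*.0006; bot.servo_line(p.tolist(),velocity=.02); f=F(); print(i,f.round(1),wt(p).round(4),np.array(bot.read_ft_torque()).round(2))
    if f[1]>8: break
print(bot.read_time_s(),wt(bot.read_position()))
import cv2
T=optics.read_camera("top");S=optics.read_camera("side")
a=cv2.resize(T["frame"][140:200,190:240,::-1],None,fx=7,fy=7,interpolation=cv2.INTER_CUBIC)
b=cv2.resize(S["frame"][230:290,220:300,::-1],None,fx=5,fy=5,interpolation=cv2.INTER_CUBIC)
im=np.zeros((420,750,3),np.uint8);im[:420,:350]=a;im[:300,350:]=b
cv2.imwrite("pics/fence.png",im)
E
```

```text
0 [-0.4  6.9 -0.1] [-0.097  -0.0983] [ 1.07 -0.05  0.66]
1 [-0.4  7.7  0.1] [-0.097  -0.0989] [1.44 0.04 0.85]
2 [-0.7  9.5 -0.4] [-0.097  -0.0995] [1.7  0.12 1.13]
19.9667 [-0.09737645 -0.09897327]
```

View pics/fence.png

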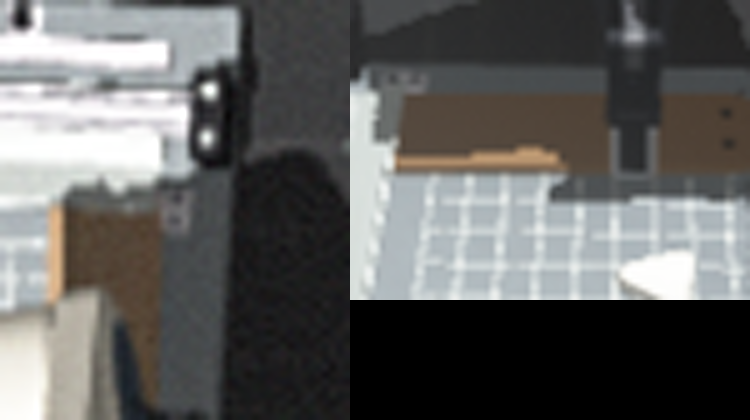

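In the top crop the board's right edge (x≈160) meets the fence block at (175,212), and the force confirms contact. I'll ease off to light contact and slide forward under the strip to the gauge.

```bash
python3 - <<'E'
from rob import *
bot.servo_line(tw(-.097,-.0972,.0158),Q(A),velocity=.02);print(F().round(1))
for x in (-.085,-.075,-.065,-.055,-.048):
    bot.servo_line(tw(x,-.0972,.0158),velocity=.06);print(x,F().round(1),wt(bot.read_position()).round(4))
x=-.048
for i in range(14):
    x+=.0012;bot.servo_line(tw(x,-.0972,.0158),velocity=.03);f=F();print(round(x,4),f.round(1))
    if f[0]<-11: break
print(bot.read_time_s(),wt(bot.read_position()),bot.read_gripper_width(),np.array(bot.read_ft_torque()).round(2))
E
```

```text
[-0.1  3.9  2.9]
-0.085 [-2.7  3.4  4.6] [-0.0855 -0.0973]
-0.075 [-12.9   6.   17. ] [-0.0786 -0.0975]
-0.065 [-11.8   6.8  15.9] [-0.0685 -0.0973]
-0.055 [-12.7   8.4  17.1] [-0.0586 -0.0972]
-0.048 [-14.8   9.7  18. ] [-0.0522 -0.0971]
-0.0468 [-17.6  10.1  22.5]
22.15 [-0.05194998 -0.09711577] 0.057440872036456474 [1.71 2.94 0.41]
```

```bash
python3 - <<'E'
from rob import *
print(bot.read_position())
x=-.0468
for z in(.0165,.0172):
    bot.servo_line(tw(x,-.0968,z),velocity=.03);print(z,F().round(1),np.round(bot.read_position(),4),wt(bot.read_position()).round(4))
    if F()[2]<5:break
import cv2
T=optics.read_camera("top");S=optics.read_camera("side")
a=cv2.resize(T["frame"][140:200,190:240,::-1],None,fx=7,fy=7,interpolation=cv2.INTER_CUBIC)
b=cv2.resize(S["frame"][220:290,210:290,::-1],None,fx=5,fy=5,interpolation=cv2.INTER_CUBIC)
im=np.zeros((420,750,3),np.uint8);im[:420,:350]=a;im[:350,350:]=b
cv2.imwrite("pics/strip.png",im);print(bot.read_time_s())
E
```

```text
[0.50499311 0.08007241 0.01559799]
0.0165 [-4.6  5.8 -0.5] [0.508  0.0802 0.0159] [-0.049  -0.0968]
22.5
```

View pics/strip.png

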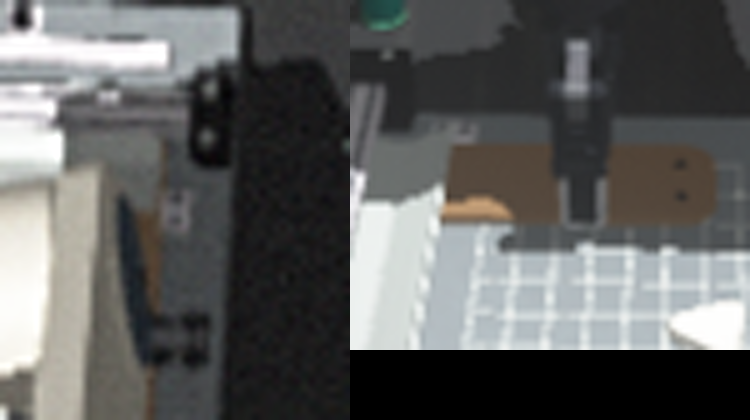

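The board is under the strip and against the fence at (160,200) in the top crop, and raising z by 0.7 mm removed the bed drag. I'll go on to the gauge.

```bash
python3 - <<'E'
from rob import *
x=-.0468;z=.0165
for i in range(20):
    x+=.0015;bot.servo_line(tw(x,-.0968,z),velocity=.03);f=F();a=wt(bot.read_position());print(round(x,4),f.round(1),a.round(4),round(bot.read_position()[2],4))
    if f[2]>8: z+=.0004
    if f[0]<-14 : break
print(bot.read_time_s(),wt(bot.read_position()),bot.read_gripper_width(),np.array(bot.read_ft_torque()).round(2))
E
```

```text
-0.0453 [-7.5  6.2  4. ] [-0.048  -0.0969] 0.0158
-0.0438 [-6.9  6.9  4.3] [-0.0466 -0.0968] 0.0158
-0.0423 [-7.5  7.7  4.2] [-0.0451 -0.0968] 0.0158
-0.0408 [-7.5  7.5  3.9] [-0.0437 -0.0968] 0.0158
-0.0393 [-8.   7.2  4.8] [-0.0422 -0.0968] 0.0158
-0.0378 [-7.1  6.4  4.3] [-0.0408 -0.0967] 0.0158
-0.0363 [-8.3  8.2  4.8] [-0.0394 -0.0967] 0.0158
-0.0348 [-9.1  6.7  4.9] [-0.0379 -0.0967] 0.0158
-0.0333 [-9.2  8.4  5.1] [-0.0365 -0.0967] 0.0158
-0.0318 [-8.1  8.2  5.9] [-0.035  -0.0967] 0.0157
-0.0303 [-8.9  8.4  5.8] [-0.0336 -0.0966] 0.0158
-0.0288 [-8.3  9.   6.4] [-0.0321 -0.0966] 0.0158
-0.0273 [-8.9  8.4  6. ] [-0.0307 -0.0966] 0.0158
-0.0258 [-9.9  8.1  6.8] [-0.0293 -0.0966] 0.0158
-0.0243 [-13.9  10.2  12.1] [-0.0293 -0.0966] 0.0157
-0.0228 [-18.   10.6  12.4] [-0.0292 -0.0966] 0.0157
26.5 [-0.02921587 -0.09664758] 0.057256112682077996 [1.92 2.96 0.19]
```

A hard stop came at tool x = -29 mm, where I expected about -37 mm. I'll check whether the square end is really at the gauge by comparing the visible rear end with the board's target outline.

```bash
python3 - <<'E'
from vis import *
S=optics.read_camera("side");T=optics.read_camera("top")
def arr(p,q,o,s,w,h):
    im=cv2.resize(p["frame"][o[1]:o[1]+h,o[0]:o[0]+w,::-1],None,fx=s,fy=s,interpolation=cv2.INTER_CUBIC)
    c,sn=np.cos(q[2]),np.sin(q[2]); O=np.array(q[:2])+.015*np.array([c,sn])
    def W(x,y,z): return [O[0]+c*x-sn*y,O[1]+sn*x+c*y,z]
    for x,col in((-.102,(0,255,0)),(-.096,(0,255,255)),(-.108,(255,0,255))):
        for y in np.linspace(-.125,-.065,40):
            u=(proj(p,[W(x,y,.023)])[0]-o+.5)*s; cv2.circle(im,(int(u[0]),int(u[1])),1,col,-1)
    for y in(-.065,-.125):
        for x in np.linspace(-.102,.088,80):
            u=(proj(p,[W(x,y,.023)])[0]-o+.5)*s; cv2.circle(im,(int(u[0]),int(u[1])),1,(0,255,0),-1)
    for y in np.linspace(-.125,.125,60):   # gauge front top edge
        u=(proj(p,[W(.088,y,.030)])[0]-o+.5)*s; cv2.circle(im,(int(u[0]),int(u[1])),1,(0,0,255),-1)
    return im
b=arr(S,(.5465,.1776,-.0355),np.array([190,210]),6,125,95)
a=arr(T,(.5444,.1737,-.0383),np.array([130,135]),0+4,110,75)
cv2.imwrite("pics/rear.png",b);print(b.shape)
E
```

```text
(570, 750, 3)
```

View pics/rear.png

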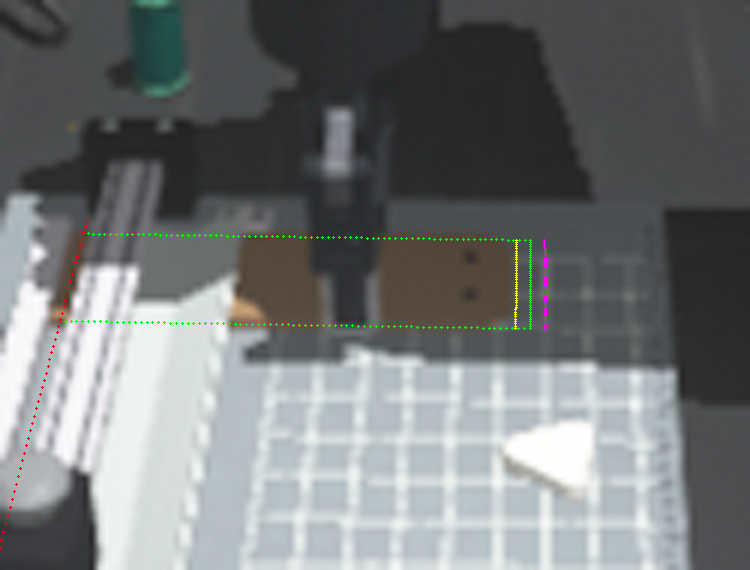

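The rear end sits at x≈517 px, which is trimmer x ≈ -96 mm. In the gap behind the rail (75,275) the brown board reaches right up to the gauge face, and the fingers stopped hard. All three readings agree that the gauge sits about 94 mm back, so the board is home and parallel to the fence line. Next I'll relax, release and press.

```bash
python3 - <<'E'
from rob import *
y=-.0966
bot.servo_line(tw(-.0265,y,.0163),velocity=.02);print(F().round(1),wt(bot.read_position()).round(4))
claw.move_gripper(.085);print(F().round(1),bot.read_gripper_width())
bot.servo_line(tw(-.029,y,.055),velocity=.12)
f0=np.mean([F() for _ in range(5)],0);print("free",f0.round(2))
claw.move_gripper(0.,40)
bot.servo_line(tw(.003,y,.055),Q(A),velocity=.15)
bot.servo_line(tw(.003,y,.028),velocity=.08)
z=.028
for i in range(24):
    z-=.0006 if z>.024 else .0004
    bot.servo_line(tw(.003,y,z),velocity=.02);f=F()
    if f[2]>5: print(round(z,4),f.round(1),np.round(bot.read_position(),4))
    if f[2]>9: break
print(bot.read_time_s(),z,np.mean([F() for _ in range(5)],0).round(1),wt(bot.read_position()).round(4))
E
```

```text
[-7.8  5.9  7.6] [-0.0293 -0.0965]
[ 0.7 -0.1  0.2] 0.08493767454140645
free [ 0.59  0.11 -0.46]
0.0226 [-2.1  0.4  7.2] [0.56   0.0786 0.0231]
0.0222 [-3.4 -1.1 12.2] [0.56   0.0786 0.023 ]
32.1833 0.022199999999999998 [-3.4 -1.1 12.2] [ 0.0031 -0.0966]
```

```bash
python3 - <<'E'
from vis import *
from rob import *
bot.servo_line(tw(.003,-.0966,.0223),velocity=.02);bot.dwell(.3)
print(F().round(1),bot.read_time_s())
S=optics.read_camera("side");T=optics.read_camera("top")
a=cv2.resize(T["frame"][135:235,125:245,::-1],None,fx=3.2,fy=3.2,interpolation=cv2.INTER_CUBIC)
b=cv2.resize(S["frame"][210:310,180:310,::-1],None,fx=3.2,fy=3.2,interpolation=cv2.INTER_CUBIC)
cv2.imwrite("pics/end.png",np.hstack([a,b]))
for p,t in((S,"cutter"),(T,"cutter"),(S,"chalk")): print(t,[(round(d["score"],2),np.round(d["uv"]).tolist()) for d in spotter.silhouettes(p,t)[:2]])
E
```

```text
[-3.3 -0.2 11.6] 32.7333
cutter [(0.89, [194.0, 300.0]), (0.65, [184.0, 280.0])]
cutter [(0.73, [149.0, 154.0]), (0.22, [329.0, 209.0])]
chalk [(0.72, [283.0, 288.0]), (0.54, [194.0, 298.0])]
```

View pics/end.png

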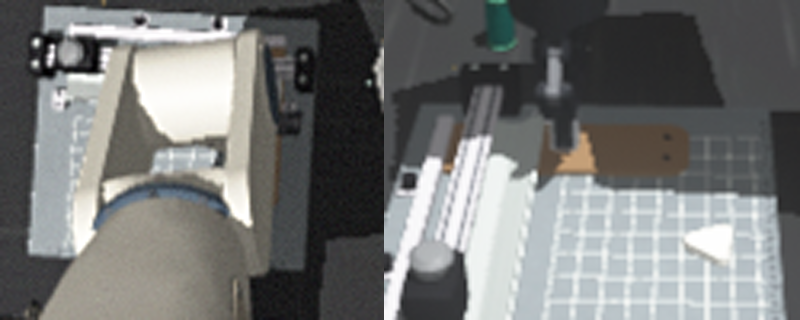

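The final picture shows the fingers pressing on the board just in front of the strip (565,135). The rear end has not moved (688,150), and the board is visible behind the rail up to the gauge. The cutter head and the chalk are where they were, to within the detector's few pixels. Handing in.

```bash
python3 -c "
from workcell import ticket
print(ticket.hand_in())"
```

```text
the job is handed in; nothing more can be done
None
```

I handed the job in at about 33 s: the stiffener lies along the right fence, under the strip and against the back gauge, with the fingertips pressing it down at about 11–12 N just in front of the strip.

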